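Pack the reel hubs and belt gauge into the parts drawer and shut it

ROBOT

A 6-joint arm with a two-finger parallel gripper is mounted at the origin on the work surface. World frame = base frame: x ahead of the robot, y to its left, z up, the work surface at z = 0. Lengths are in m, angles in rad, forces in N, time in s.
With the tool pointing down it reaches from about 0.35 to 0.775 m from the base axis. Payload 5.5 kg.
Tool frame: the origin (TCP) lies between the finger pads; the fingertips stand 19 mm ahead of it and the grasp point (between the pads) is the TCP; z points along the fingers, y is the line along which they close (so a half turn about z gives the same grasp; the last joint's range is limited). The gripper opens to 85 mm and grips with 20 to 120 N. Pads are 22 mm wide; open, the fingers measure 114 mm over their backs; the gripper's body (76 mm by 85 mm) begins 54 mm behind the grasp point. The pads swing forward as they close: fully open they stand 13 mm farther back than shut.
Start: joints at [-1.407, 0.313, 0.046, 1.304, 0, 1.431], TCP at [0.172, -0.549, 0.25] pointing down, gripper open.
Joint ranges: [-2.76, 2.76], [-0.86, 1.69], [-1.03, 1.26], [-2.2, 2.34], [-1.47, 1.5], [-3.14, 3.14]. Speed limits (rad/s): [2.57, 2.57, 3.14, 3.14, 3.14, 3.14].

INTERFACE

Orientations are given as a unit quaternion [w, x, y, z].
In Python, from workcell import env gives the robot as it stands.
- The arm moves only by the shell command python3 -m pendant 'ROWS' [FORCE]. ROWS is JSON, a list of rows, each an object with "travel": the shift along the tool's x, y, z scaled (see below), a list of three; "rot": the turn, a rotation vector about the tool's x, y, z scaled (see below), a list of three; "fingers": the opening, from -1 (shut) to 1 (fully open). In form: [{"travel": [dx, dy, dz], "rot": [wx, wy, wz], "fingers": fingers}, ...]. A call has 1 to 10 rows; each row is the pose to reach, as a shift and turn from the pose commanded when the call began, along the tool's axes at that moment; what a row does not reach only later rows make up. The controller multiplies each number of a shift by 0.12 m and each number of a turn by 60 degrees. A row lasts 1/10 s, in which the tool goes at most 50 mm and 8.59 degrees, less where a joint would pass 70% of its speed; a pose out of reach is approached as far as the arm can. A call with a number of a shift or a turn outside -1 to 1 is refused whole. A call with a gripper value outside its range is refused whole. The fingers move at their own pace and stop on an object; FORCE is the grip in N (left out, the last holds). Time passes only in rows, so rows that repeat a pose let the fingers close. It gives the time, the measured TCP pose, the force, the opening and the grip force at its end, in the units of the state.
- env.get_state(): the state, without advancing time (a new reading comes with each control period).
- env.read_camera(name): name is "side" or "top" or "wrist"; returns (picture, depth): 480x640x3 uint8, blue, green, red; 480x640 float32, m along the optical axis (not along the pixel's ray), 0 where there is no reading.
- env.camera_model(name): a dict with "fovy" (degrees; the focal length in pixels is half the picture's height over the tangent of half this angle, whatever the lens; pixels are square), "cx", "cy" (the principal point, pixels), "rvec" (rotation vector, rad) and "tvec" (3), from world to camera coordinates, as OpenCV has them; the wrist camera has in their place "T_tool_cam" (4x4, takes a point from camera to tool coordinates, whose origin is the TCP and whose axes are the flange's). Camera axes: x right, y down, z forward; pixel columns grow to the right and rows downward; lengths in m; the calibration is good to about 2 mm. A picture is of the moment at which its call begins: read the wrist's pose just before it. camera_model takes no time and is no camera call.
- env.hand_in(): hands the job in; it is judged then, once.
Trained networks look in the newest picture that a camera, given by its name, has taken for a name from the list of things; names that differ only in an ending like _2 or _b are one class to them, and where a whole thing is asked for, a point or a joint stands for the part that bears it (a point fixed in the world has none). Each returns a list of dicts, best first, with "conf" (0 to 1); they miss things now and then, are a little off and sometimes report something else, mostly with a low value. They report only what shows in the picture. A call takes as long as a camera call. They do not tell look-alikes from the thing itself.
- env.outline_of(camera, target): "mask" (480x640 bool, what is visible of it) and "xy" ([column, row] in pixels, amid what is visible of it).
The state is a dict: "clock": time; "joint_pos": joint angles; "qvel": joint speeds; "tau": joint torques, N m; "tcp_pos": TCP position; "orientation": TCP orientation; "wrist_force": force on the tool from outside, world axes, zero at the start; "ft_torque": the same for the moment, N m; "finger_gap": finger opening in m; "grip_force": force on a finger pad.
Only numpy, scipy, OpenCV 4.12 (cv2) and the standard library are available. Lean on these libraries where they do the work, as an engineer would, in place of code of your own. Each camera call takes 0.05 s, during which the arm holds its last target. There are 200 camera calls.

TASK

Pack the two white reel hubs and the stepped aluminium belt gauge side by side into the open middle drawer of the low parts cabinet, each standing upright on the drawer's floor (they only just fit in one row, the gauge set crosswise). When all three are in and let go, push the drawer fully shut. Leave the demagnetizer wand, the spring plate and the screwdriver where they lie.

Things in the scene. Friction and masses are not known exactly. Their poses are not given: they have to be found in the camera images.
- hub_a: White nylon reel hub standing on its flange: flange diameter 50, 8 high; above it a barrel of diameter 42 up to the total height of 38. Grip it by the barrel. Origin: centre of the underside; z up along its axis. Identical to hub_b; may be packed in any order.
- hub_b: The second white nylon reel hub, same as hub_a.
- gauge: Aluminium belt-sizing gauge, a stepped block standing upright, 32 thick along its x throughout; along its y it is 60 long from 0 to 12 high, 46 long from 12 to 24 high, 32 long from 24 to 40 high (the top). Origin: centre of the underside; z up. In the drawer its 60 mm length must lie across the drawer (along the drawer's y).
- cabinet: Low grey steel cabinet fixed on the green mat: 230 deep (x), 254 wide (y), 62 high; three drawer fronts with round cam locks on its -x side, at x = -115; only the middle one opens. Origin: centre of the underside, on the mat (3 above the table); +x points from front to back. The middle opening is clear to 56 above the origin.
- drawer_in (a point): Centre of the inner floor of the middle drawer's front bay; moves with the drawer; axes as the cabinet's. Bay inside: 144 long (x), 66 wide (y). Floor 10 above the cabinet's underside. Side walls and rear partition (3 thick) rise 14 above the floor; at the front end the front panel (6 thick) rises 46. Parts up to 40 tall pass under the cabinet's top.
- drawer_front (a point): Centre of the outer face of the middle drawer's front panel (78 wide, 52 high; the face looks along -x of the cabinet), 30 mm above the cabinet's underside. No handle: push on this face to shut the drawer.
- drawer (a joint): How far the middle drawer is pulled out, m: 0 shut, grows towards the robot; starts at 0.155 to 0.170, stop at 0.180. It slides with about 2.5 N of friction.
- wand: Bystander: red plastic demagnetizer wand lying down, about 190 x 26 x 22, steel tip towards its +x. Origin on the underside, near the handle's front end.
- spring_plate: Bystander: chrome cassette spring plate, 70 x 36, 3 thick with turned-up ends up to 12 high. Origin: centre of the underside.
- screwdriver: Bystander: screwdriver lying along its x, 180 long. Origin: underside, about mid-length.
Mind the look-alikes: they are no part of the job. What is shaped like the gauge but brown or orange is not meant.

How it is judged:
By the outcome, as a careful person would: the job done as asked, in the order asked, and still so for the second after the job is handed in, with the robot touching nothing.
It also fails if it takes over 72 s, if anything falls off the work surface, if the arm or the gripper's body presses on something with over 40 N, if the wrist force passes 120 N, or if a joint passes its speed limit or range.

## Working session

There is one attempt and no reset: what is moved stays moved. The work goes in short steps, Python scripts to look and compute and a shell command to move; the robot and the scene stay as the last step left them, time stands still between calls to the robot, and variables do not carry over. Pictures are saved under pics/ and viewed, at most 10 in all, crops included, and the job is handed in when it is done.

```bash
mkdir -p pics; ls
cat > h.py <<'E'
import numpy as np, cv2
from workcell import env
from scipy.spatial.transform import Rotation as R
def cam(n):
    m=env.camera_model(n); f=240/np.tan(np.radians(m['fovy'])/2)
    if 'rvec' in m:
        Rm=cv2.Rodrigues(np.array(m['rvec'],float))[0]; t=np.array(m['tvec'],float).ravel()
        A=Rm.T; b=-Rm.T@t
    else:
        s=env.get_state(); T=np.array(m['T_tool_cam']); q=s['orientation']
        Rt=R.from_quat([q[1],q[2],q[3],q[0]]).as_matrix()
        A=Rt@T[:3,:3]; b=Rt@T[:3,3]+np.array(s['tcp_pos'])
    return f,m['cx'],m['cy'],A,b
def cloud(n):
    c=cam(n); p,d=env.read_camera(n); return p,d,pts(c,d)
def pts(c,d):
    f,cx,cy,A,b=c
    v,u=np.mgrid[:480,:640]
    P=np.stack([(u-cx)/f*d,(v-cy)/f*d,d],-1)@A.T+b
    P[d<=0]=np.nan
    return P
E
python3 - <<'E'
from h import *
s=env.get_state(); print({k:np.round(v,3) for k,v in s.items()})
for n in ['top','side']:
    p,d,P=cloud(n); cv2.imwrite(f'pics/{n}0.png',p); np.save(f'/tmp/{n}.npy',P)
    print(n,env.camera_model(n))
    for t in ['hub_a','gauge','drawer_front','cabinet','wand','spring_plate','screwdriver']:
        for o in env.outline_of(n,t):
            m=o['mask']; q=P[m]; q=q[~np.isnan(q[:,0])]
            if len(q): 
                z=np.percentile(q[:,2],95); tp=q[q[:,2]>z-.006]
                print(t,round(o['conf'],2),np.round(o['xy']),m.sum(),'med',np.round(np.median(q,0),3),'ztop',round(z,3),'topc',np.round((tp.min(0)+tp.max(0))/2,3),np.round(np.ptp(tp,0),3),'bgr',p[m].mean(0).round())
E
```

```text
pics
{'clock': np.float64(0.0), 'joint_pos': array([-1.407,  0.314,  0.045,  1.304, -0.   ,  1.431]), 'qvel': array([-0.001, -0.   ,  0.   ,  0.   ,  0.001, -0.001]), 'tau': array([ 0.0000e+00, -4.8063e+01,  2.9853e+01,  2.0000e-02, -0.0000e+00,
        0.0000e+00]), 'tcp_pos': array([ 0.172, -0.548,  0.249]), 'orientation': array([-0.001,  0.988,  0.151, -0.   ]), 'wrist_force': array([ 0.66 ,  0.714, -0.095]), 'ft_torque': array([ 0.024, -0.022,  0.035]), 'grip_force': np.float64(0.0), 'finger_gap': np.float64(0.086)}
top {'fovy': 45.747851163817316, 'cx': 313.3925840111024, 'cy': 234.9594713116629, 'rvec': array([ 2.12311577, -2.17583682,  0.20503839]), 'tvec': array([-0.0046086 ,  0.58192947,  1.22337432])}
hub_a 0.8 [212. 303.] 406 med [0.433 0.21  0.04 ] ztop 0.045 topc [0.432 0.214 0.043] [0.04  0.04  0.009] bgr [192. 202. 203.]
hub_a 0.65 [198. 250.] 399 med [0.563 0.243 0.039] ztop 0.045 topc [0.567 0.247 0.044] [0.039 0.04  0.009] bgr [202. 210. 210.]
gauge 0.89 [416. 290.] 402 med [ 0.458 -0.24   0.039] ztop 0.046 topc [ 0.459 -0.245  0.045] [0.042 0.042 0.011] bgr [214. 2
[... 2693 characters left out ...]
5 0.095 0.016] bgr [116. 123. 133.]
cabinet 0.73 [207. 390.] 650 med [0.454 0.442 0.008] ztop 0.015 topc [0.451 0.442 0.013] [0.074 0.043 0.009] bgr [140. 147. 159.]
cabinet 0.62 [263. 246.] 9061 med [0.674 0.054 0.064] ztop 0.069 topc [0.738 0.04  0.067] [0.253 0.271 0.01 ] bgr [104. 111. 117.]
wand 0.46 [425. 202.] 43 med [ 0.505 -0.441  0.019] ztop 0.023 topc [ 0.505 -0.441  0.021] [0.033 0.016 0.006] bgr [118. 127. 134.]
spring_plate 0.76 [208. 390.] 670 med [0.452 0.442 0.008] ztop 0.014 topc [0.451 0.442 0.013] [0.074 0.043 0.01 ] bgr [138. 146. 157.]
screwdriver 0.63 [365. 202.] 288 med [ 0.637 -0.313  0.022] ztop 0.031 topc [ 0.631 -0.315  0.029] [0.091 0.021 0.008] bgr [33. 38. 36.]
```

View pics/top0.png

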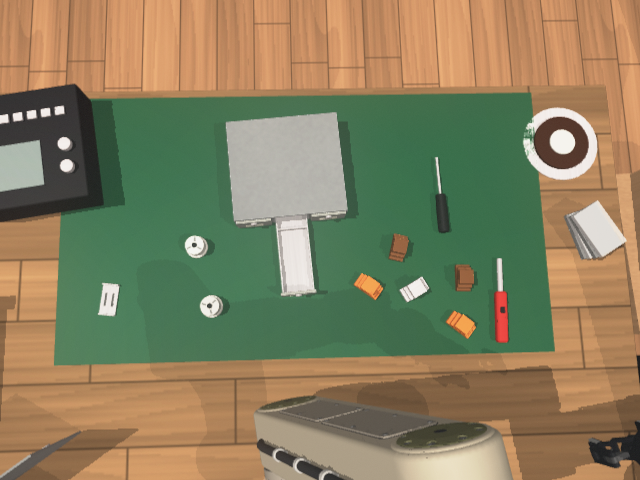

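Run:
```python
from h import *
P=np.load('/tmp/top.npy'); S=np.load('/tmp/side.npy')
def sel(P,x0,x1,y0,y1,z0,z1):
    with np.errstate(invalid='ignore'):
        m=(P[...,0]>x0)&(P[...,0]<x1)&(P[...,1]>y0)&(P[...,1]<y1)&(P[...,2]>z0)&(P[...,2]<z1)
    return P[m]
def rect(q): 
    r=cv2.minAreaRect((q[:,:2]*1000).astype(np.float32)); return np.round(r[0],1),np.round(r[1],1),round(r[2],1),len(q)
print('cab top',rect(sel(P,.56,.95,-.12,.2,.06,.075)))
q=sel(P,.56,.95,-.12,.2,.06,.075);print('z',np.median(q[:,2]))
for n,C in(('t',P),('s',S)):
    print(n,'front rim',rect(sel(C,.42,.49,-.04,.09,.05,.07)), 'drawer floor z',np.median(sel(C,.5,.56,.0,.05,.0,.02)[:,2]))
    print('walls',rect(sel(C,.42,.6,-.04,.09,.018,.07)))
    for nm,(x,y) in dict(hb=(.567,.247),ha=(.432,.214),g=(.459,-.245)).items():
        for z0,z1 in((.038,.055),(.03,.055),(.021,.033),(.009,.02)): print(nm,z0,rect(sel(C,x-.045,x+.045,y-.045,y+.045,z0,z1)))
    print('mat z',np.median(sel(C,.35,.42,-.1,.1,-.01,.02)[:,2]))
```

```text
cab top (array([737. ,  39.3]), array([238.4, 254.4]), 4.4, 10856)
z 0.06473943788772507
t front rim (array([453.8,  17.1]), array([10. , 76.5]), 3.9, 113) drawer floor z 0.012853458408659924
walls (array([525.2,  21.5]), array([153.1,  77. ]), 3.3, 343)
hb 0.038 (array([567.3, 246.6]), array([40.2, 39.4]), 29.6, 240)
hb 0.03 (array([567. , 247.2]), array([40. , 41.4]), 28.4, 287)
hb 0.021 (array([559.5, 235.9]), array([14. , 38.4]), 52.7, 20)
hb 0.009 (array([558.3, 248.4]), array([77.9, 83.4]), 76.1, 85)
ha 0.038 (array([432.4, 213.9]), array([40.2, 39.2]), 87.9, 251)
ha 0.03 (array([432.5, 213.2]), array([41.5, 39.4]), 87.6, 297)
ha 0.021 (array([430.7, 198.4]), array([13.1, 37.4]), 82.3, 12)
ha 0.009 (array([442.4, 210. ]), array([74. , 66.4]), 16.7, 85)
g 0.038 (array([ 459. , -245.1]), array([31.9, 32.3]), 29.1, 208)
g 0.03 (array([ 458.8, -244.7]), array([31.9, 43.9]), 29.2, 227)
g 0.021 (array([ 459.8, -245.9]), array([31.5, 47.4]), 29.3, 80)
g 0.009 (array([ 461.7, -238.4]), array([73.8, 79.1]), 4.1, 96)
mat z 0.002531900433907497
s front rim (array([451.6,  15.8]), array([1
[... 223 characters left out ...]
y([39.5, 43.3]), 61.8, 266)
hb 0.021 (array([556.8, 255.6]), array([41. , 21.5]), 45.5, 86)
hb 0.009 (array([555.5, 254.9]), array([48.3, 43.1]), 49.7, 127)
ha 0.038 (array([430.8, 211.7]), array([40.3, 42.6]), 30.9, 239)
ha 0.03 (array([430.8, 211.9]), array([40.1, 43.3]), 33.8, 297)
ha 0.021 (array([422.8, 222. ]), array([39.4, 18.9]), 40.2, 88)
ha 0.009 (array([435.8, 230.4]), array([80., 36.]), 43.2, 143)
g 0.038 (array([ 457.4, -246. ]), array([31.4, 38.4]), 31.3, 101)
g 0.03 (array([ 455.4, -242.6]), array([31.4, 46.3]), 31.3, 138)
g 0.021 (array([ 449. , -230.2]), array([31.8, 18.2]), 33.8, 61)
g 0.009 (array([ 440.5, -240.1]), array([66.8, 28.7]), 72.6, 59)
mat z 0.004499612511368212
```

```bash
cat >> h.py <<'E'
def yaw():
    q=env.get_state()['orientation']; M=R.from_quat([q[1],q[2],q[3],q[0]]).as_matrix(); return np.degrees(np.arctan2(M[1,0],M[0,0]))
def plan(*wps,start=None):
    """wps: (x,y,z,theta); prints travel/rot numbers per call, splitting at limits"""
    if start is None:
        p=np.array(env.get_state()['tcp_pos']); t=yaw()
    else: p=np.array(start[:3]); t=start[3]
    for w in wps:
        d=np.array(w[:3])-p; dt=(w[3]-t+180)%360-180
        n=1
        while True:
            ok=True;pl=[]
            for i in range(n):
                th=np.radians(t+dt*i/n); s=d/n
                a=np.array([np.cos(th)*s[0]+np.sin(th)*s[1],np.sin(th)*s[0]-np.cos(th)*s[1],-s[2]])/.12
                pl.append((a.round(3),round(-dt/n/60,3)))
                ok&=np.abs(a).max()<=1 and abs(dt/n)<=60
            if ok: break
            n+=1
        print('->',w)
        for a,r in pl: print('   ',a.tolist(),r,'rows>=',max(int(np.ceil(np.linalg.norm(d)/n/.05)),int(np.ceil(abs(dt)/n/8.5)))+1)
        p=np.array(w[:3]);t=w[3]
E
python3 -c "
from h import *
plan((.458,-.246,.2,119.2))"
```

```text
-> (0.458, -0.246, 0.2, 119.2)
    [0.757, -0.424, 0.105] -0.424 rows>= 4
    [0.866, -0.057, 0.105] -0.424 rows>= 4
    [0.806, 0.32, 0.105] -0.424 rows>= 4
    [0.59, 0.636, 0.105] -0.424 rows>= 4
```

```bash
python3 -m pendant '[{"travel":[0.757,-0.424,0.105],"rot":[0,0,-0.424],"fingers":1},{"travel":[0.757,-0.424,0.105],"rot":[0,0,-0.424],"fingers":1},{"travel":[0.757,-0.424,0.105],"rot":[0,0,-0.424],"fingers":1},{"travel":[0.757,-0.424,0.105],"rot":[0,0,-0.424],"fingers":1}]'
python3 -m pendant '[{"travel":[0.866,-0.057,0.105],"rot":[0,0,-0.424],"fingers":1},{"travel":[0.866,-0.057,0.105],"rot":[0,0,-0.424],"fingers":1},{"travel":[0.866,-0.057,0.105],"rot":[0,0,-0.424],"fingers":1},{"travel":[0.866,-0.057,0.105],"rot":[0,0,-0.424],"fingers":1}]'
python3 -m pendant '[{"travel":[0.806,0.32,0.105],"rot":[0,0,-0.424],"fingers":1},{"travel":[0.806,0.32,0.105],"rot":[0,0,-0.424],"fingers":1},{"travel":[0.806,0.32,0.105],"rot":[0,0,-0.424],"fingers":1},{"travel":[0.806,0.32,0.105],"rot":[0,0,-0.424],"fingers":1}]'
python3 -m pendant '[{"travel":[0.59,0.636,0.105],"rot":[0,0,-0.424],"fingers":1},{"travel":[0.59,0.636,0.105],"rot":[0,0,-0.424],"fingers":1},{"travel":[0.59,0.636,0.105],"rot":[0,0,-0.424],"fingers":1},{"travel":[0.59,0.636,0.105],"rot":[0,0,-0.424],"fingers":1},{"travel":[0.59,0.636,0.105],"rot":[0,0,-0.424],"fingers":1}]'
python3 - <<'E'
from h import *
s=env.get_state();print(s['tcp_pos'],yaw(),s['joint_pos'],s['qvel'])
p,d,P=cloud('wrist'); cv2.imwrite('pics/w1.png',p)
with np.errstate(invalid='ignore'):
  for z0,z1 in((.038,.055),(.022,.033),(.01,.055)):
    m=(P[...,2]>z0)&(P[...,2]<z1)&(abs(P[...,0]-.458)<.05)&(abs(P[...,1]+.246)<.05)
    q=P[m]; r=cv2.minAreaRect((q[:,:2]*1000).astype(np.float32)); print(np.round(r[0],1),np.round(r[1],1),round(r[2],1),len(q),np.median(q[:,2]))
E
```

```text
clock: 1.2
tcp_pos: [0.2445, -0.4717, 0.2378]
orientation: [-0.0, 0.93, 0.367, -0.0]
wrist_force: [-0.4, -0.2, 0.3]
finger_gap: 0.0854
grip_force: 0.0
clock: 1.6
tcp_pos: [0.3156, -0.3971, 0.2252]
orientation: [0.0, 0.828, 0.561, -0.0]
wrist_force: [-0.5, -0.5, 1.2]
finger_gap: 0.0854
grip_force: 0.0
clock: 2.0
tcp_pos: [0.3869, -0.3222, 0.2126]
orientation: [0.0, 0.685, 0.728, -0.0]
wrist_force: [-0.3, -0.6, -0.5]
finger_gap: 0.0853
grip_force: 0.0
clock: 2.5
tcp_pos: [0.4576, -0.2479, 0.2001]
orientation: [0.0, 0.51, 0.86, -0.0]
wrist_force: [0.5, -0.5, 0.1]
finger_gap: 0.0854
grip_force: 0.0
[ 0.45756336 -0.24786809  0.20010596] 118.62349112977286 [-6.50429237e-01  2.28474925e-01 -1.92053995e-01  1.14961558e+00
 -6.82471071e-04  4.20792859e-01] [-0.00965474 -0.00524001 -0.00386147  0.00058436  0.0002052  -0.02361129]
[ 457.4 -246.5] [31.9 32.3] 28.7 1588 0.043667407644980616
[ 457.6 -246.5] [31.2 46.3] 29.0 484 0.02774089473485461
[ 457.4 -246.4] [32.  59.7] 29.3 2631 0.0429794273432233
```

View pics/w1.png

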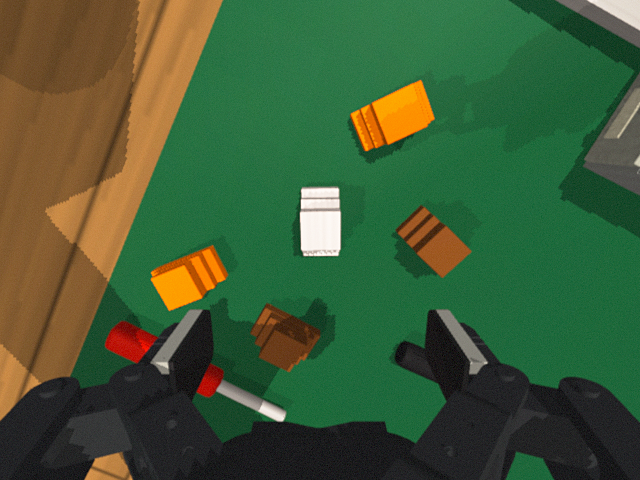

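```bash
python3 -m pendant '[{"travel":[0,0,0.4],"rot":[0,0,0],"fingers":1},{"travel":[0,0,0.7],"rot":[0,0,0],"fingers":1},{"travel":[0,0,0.7],"rot":[0,0,0],"fingers":1},{"travel":[0,0,0.7],"rot":[0,0,0],"fingers":1}]'
python3 -c "
from h import *
print(env.get_state()['tcp_pos'],yaw())
plan((.4574,-.2464,.03,119.1))"
```

```text
clock: 2.95
tcp_pos: [0.4572, -0.247, 0.1163]
orientation: [-0.001, 0.508, 0.861, -0.0]
wrist_force: [0.6, -0.0, 1.0]
finger_gap: 0.0856
grip_force: 0.0
[ 0.4572171  -0.24701793  0.1163061 ] 118.91787528365782
-> (0.4574, -0.2464, 0.03, 119.1)
    [0.004, 0.004, 0.719] -0.003 rows>= 3
```

Good alignment; descend, grip, lift.

```bash
python3 -m pendant '[{"travel":[0,0.004,0.3],"rot":[0,0,0],"fingers":1},{"travel":[0,0.004,0.6],"rot":[0,0,0],"fingers":1},{"travel":[0,0.004,0.72],"rot":[0,0,0],"fingers":1},{"travel":[0,0.004,0.72],"rot":[0,0,0],"fingers":1},{"travel":[0,0.004,0.72],"rot":[0,0,0],"fingers":-1},{"travel":[0,0.004,0.72],"rot":[0,0,0],"fingers":-1},{"travel":[0,0.004,0.72],"rot":[0,0,0],"fingers":-1},{"travel":[0,0.004,0.72],"rot":[0,0,0],"fingers":-1},{"travel":[0,0.004,0.72],"rot":[0,0,0],"fingers":-1},{"travel":[0,0.004,0.72],"rot":[0,0,0],"fingers":-1}]' 50
python3 -m pendant '[{"travel":[0,0,0],"rot":[0,0,0],"fingers":-1},{"travel":[0,0,0],"rot":[0,0,0],"fingers":-1},{"travel":[0,0,-0.2],"rot":[0,0,0],"fingers":-1},{"travel":[0,0,-0.5],"rot":[0,0,0],"fingers":-1},{"travel":[0,0,-0.8],"rot":[0,0,0],"fingers":-1},{"travel":[0,0,-1],"rot":[0,0,0],"fingers":-1},{"travel":[0,0,-1],"rot":[0,0,0],"fingers":-1}]'
python3 - <<'E'
from h import *
s=env.get_state();print(s['tcp_pos'],yaw())
# drawer: top cam free view? arm may occlude; use saved clouds
P=np.load('/tmp/top.npy'); S=np.load('/tmp/side.npy')
th=np.radians(4.2);u=np.array([np.cos(th),np.sin(th)]);v=np.array([-u[1],u[0]])
for n,C in(('top',P),('side',S)):
    C=C.reshape(-1,3);C=C[~np.isnan(C[:,0])]
    a=C[:,:2]@u; b=C[:,:2]@v; z=C[:,2]
    m=(z>.05)&(z<.07)&(abs(b+.016)<.06)&(a>.42)&(a<.49); print(n,'rim a',np.percentile(a[m],[2,50,98]).round(4),'b',np.percentile(b[m],[1,50,99]).round(4),'z',np.median(z[m]))
    # side walls tops by a-bins
    m=(z>.02)&(z<.034)&(a>.47)&(a<.59)&(abs(b+.016)<.06)
    for a0 in(.47,.5,.53,.56):
        k=m&(a>a0)&(a<a0+.03); print(a0,'wall b', np.sort(b[k]).round(4)[[0,1,2,-3,-2,-1]] if k.sum()>6 else k.sum())
    m=(z>.056)&(z<.075)&(a>.58); print('cab a',np.percentile(a[m],[0.2,99.8]).round(4),'b',np.percentile(b[m&(abs(b)<.2)],[.2,99.8]).round(4))
    m=(z>.02)&(z<.034)&(a>.58)&(a<.64)&(abs(b+.016)<.03); print('partition a',np.sort(a[m]).round(4)[::max(1,m.sum()//8)])
E
```

```text
clock: 3.95
tcp_pos: [0.4594, -0.2466, 0.031]
orientation: [0.001, 0.506, 0.862, -0.0]
wrist_force: [-0.7, -0.4, 7.2]
finger_gap: 0.0313
grip_force: 51.0
clock: 4.65
tcp_pos: [0.4605, -0.2472, 0.1535]
orientation: [0.004, 0.506, 0.862, -0.0]
wrist_force: [0.5, -0.7, -1.1]
finger_gap: 0.0316
grip_force: 49.9
[ 0.46048921 -0.24722817  0.15348325] 119.1706752097712
top rim a [0.4503 0.4554 0.4586] b [-0.0541 -0.0153  0.0217] z 0.057597185450510624
0.47 wall b [-0.0516 -0.0513 -0.051   0.0198  0.0202  0.0203]
0.5 wall b [-0.0516 -0.0514 -0.0512  0.0198  0.0201  0.0203]
0.53 wall b [-0.0512 -0.051  -0.0507  0.0203  0.0204  0.0205]
0.56 wall b [-0.0512 -0.0508 -0.0508  0.0203  0.0204  0.0206]
cab a [0.5839 0.935 ] b [-0.141   0.1117]
partition a [0.6023 0.6027 0.6031 0.6032 0.6037 0.6046 0.605  0.6053]
side rim a [0.4468 0.452  0.4568] b [-0.0546 -0.0134  0.0221] z 0.05799526330851856
0.47 wall b [-0.0531 -0.0528 -0.0526  0.0223  0.023   0.0231]
0.5 wall b [-0.0535 -0.0529 -0.0529  0.0217  0.0219  0.0236]
0.53 wall b [-0.0525 -0.0525 -0.0523  0.0224  0.0225  0.0249]
0.56 wall b [-0.0562 -0.055  -0.0546  0.0221  0.0222  0.0224]
cab a [0.616  1.8508] b [-0.1921  0.1138]
partition a [0.5984 0.6    0.6008 0.6011 0.6014 0.602  0.6024 0.6033 0.6052]
```

```bash
python3 -c "
from h import *
plan((.5297,.0235,.16,94.4))"
```

```text
-> (0.5297, 0.0235, 0.16, 94.4)
    [0.844, 0.802, -0.027] 0.206 rows>= 4
    [0.997, 0.602, -0.027] 0.206 rows>= 4
```

```bash
python3 -m pendant '[{"travel":[0.2,0.19,0],"rot":[0,0,0.05],"fingers":-1},{"travel":[0.45,0.43,-0.02],"rot":[0,0,0.1],"fingers":-1},{"travel":[0.7,0.66,-0.027],"rot":[0,0,0.16],"fingers":-1},{"travel":[0.844,0.802,-0.027],"rot":[0,0,0.206],"fingers":-1}]'
python3 -m pendant '[{"travel":[0.25,0.15,0],"rot":[0,0,0.05],"fingers":-1},{"travel":[0.5,0.3,-0.02],"rot":[0,0,0.1],"fingers":-1},{"travel":[0.75,0.45,-0.027],"rot":[0,0,0.16],"fingers":-1},{"travel":[0.92,0.55,-0.027],"rot":[0,0,0.2],"fingers":-1},{"travel":[0.997,0.602,-0.027],"rot":[0,0,0.206],"fingers":-1},{"travel":[0.997,0.602,-0.027],"rot":[0,0,0.206],"fingers":-1}]'
python3 - <<'E'
from h import *
env.read_camera('wrist')
s=env.get_state();print(s['tcp_pos'],yaw())
p,d,P=cloud('wrist'); cv2.imwrite('pics/w2.png',p); np.save('/tmp/w2.npy',P)
E
```

```text
clock: 5.05
tcp_pos: [0.4924, -0.1078, 0.1516]
orientation: [-0.001, 0.597, 0.803, 0.0]
wrist_force: [0.3, -0.9, -1.7]
finger_gap: 0.0311
grip_force: 50.0
clock: 5.65
tcp_pos: [0.5273, 0.026, 0.155]
orientation: [-0.001, 0.678, 0.735, -0.001]
wrist_force: [0.5, -0.2, -0.6]
finger_gap: 0.0313
grip_force: 50.0
[0.52720548 0.0250032  0.15514127] 94.55185020841382
```

View pics/w2.png

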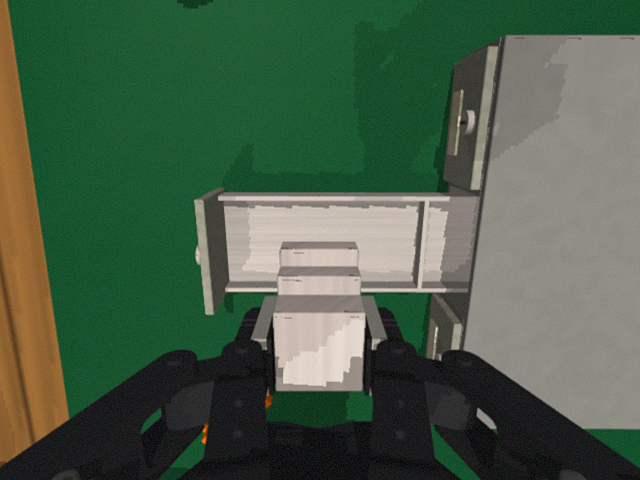

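Run:
```python
from h import *
P=np.load('/tmp/w2.npy').reshape(-1,3); P=P[~np.isnan(P[:,0])]
th=np.radians(4.4);u=np.array([np.cos(th),np.sin(th)]);v=np.array([-u[1],u[0]])
a=P[:,:2]@u;b=P[:,:2]@v;z=P[:,2]
t=np.array([.5272,.025]);print('tcp ab',t@u,t@v)
def r(n,m):
    q=np.c_[a,b][m]*1000
    if len(q)<5: return print(n,len(q))
    k=cv2.minAreaRect(q.astype(np.float32));print(n,len(q),'a',np.percentile(q[:,0],[1,99]).round(1),'b',np.percentile(q[:,1],[1,99]).round(1),'rect',np.round(k[0],1),np.round(k[1],1),round(k[2],2),'z',np.median(z[m]).round(4))
near=(abs(a-t@u)<.03)&(abs(b-t@v)<.05)
h=np.histogram(z[near],np.arange(0,.2,.004));print([(round(e,3),int(c)) for c,e in zip(*h) if c>60])
for lo,hi in((.16,.176),(.144,.16),(.13,.144)): r(f'gauge {lo}',near&(z>lo)&(z<hi))
r('rim',(z>.05)&(z<.064)&(a<.48)&(a>.43)&(abs(b+.015)<.06))
w=(z>.021)&(z<.032)
r('wallL',w&(a>.47)&(a<.58)&(b>.01)&(b<.03)); r('wallR',w&(a>.47)&(a<.58)&(b<-.04)&(b>-.06))
r('part',w&(a>.59)&(a<.62)&(abs(b+.015)<.028))
r('floor',(z>.006)&(z<.019)&(a>.45)&(a<.6)&(abs(b+.015)<.04))
r('cabfront',(z>.06)&(z<.07)&(a>.6)&(abs(b)<.1))
```

```text
tcp ab 0.5275641866772027 -0.015519952822785784
[(np.float64(0.0), 1274), (np.float64(0.004), 559), (np.float64(0.012), 3355), (np.float64(0.016), 78), (np.float64(0.02), 81), (np.float64(0.024), 319), (np.float64(0.028), 110), (np.float64(0.128), 147), (np.float64(0.132), 207), (np.float64(0.136), 1061), (np.float64(0.14), 783), (np.float64(0.144), 504), (np.float64(0.148), 1512), (np.float64(0.152), 1154), (np.float64(0.156), 705), (np.float64(0.16), 783), (np.float64(0.164), 5597), (np.float64(0.168), 2659), (np.float64(0.172), 1073), (np.float64(0.176), 419), (np.float64(0.18), 729), (np.float64(0.184), 733), (np.float64(0.188), 751), (np.float64(0.192), 740)]
gauge 0.16 10112 a [500.7 553.2] b [-30.2   1.4] rect [526.9 -14.8] [33.6 58.6] 89.83 z 0.1677
gauge 0.144 3875 a [498.7 555.2] b [-9.1  8.5] rect [ 5.27e+02 -4.00e-01] [58.9 18.4] 0.27 z 0.1519
gauge 0.13 2146 a [507.8 546.3] b [-4.9 15.4] rect [526.3   3.3] [50.9 24.6] 0.13 z 0.1397
rim 1621 a [447.  456.8] b [-55.3  20.9] rect [451.6 -17.9] [78.5 10.7] 89.99 z 0.0591
wallL 893 a [470.9 578.8] b [15.4 18.3] rect [524.9  16.9] [109.8   3.1] 0.12 z 0.0273
wallR 455 a [470.4 579.5] b [-54.  -50.3] rect [525. -52.] [  4.3 109.9] 89.76 z 0.027
part 506 a [600.  603.5] b [-42.3  12.3] rect [601.8 -15. ] [55.8  3.6] 89.99 z 0.0272
floor 12881 a [456.5 598.7] b [-51.   18.2] rect [525.9 -15.3] [148.1  73. ] 0.0 z 0.0137
cabfront 51908 a [623.  736.1] b [-96.9  98.3] rect [682.4  -0. ] [130.  200.5] 0.24 z 0.0658
```

```bash
python3 -c "
from h import *
plan((.5284,.0221,.07,94.5),(.5284,.0221,.0415,94.5))"
```

```text
-> (0.5284, 0.0221, 0.07, 94.5)
    [-0.02, 0.008, 0.711] -0.0 rows>= 3
-> (0.5284, 0.0221, 0.0415, 94.5)
    [0.0, 0.0, 0.238] -0.0 rows>= 2
```

```bash
python3 -m pendant '[{"travel":[-0.022,0.01,0.15],"rot":[0,0,0],"fingers":-1},{"travel":[-0.022,0.01,0.35],"rot":[0,0,0],"fingers":-1},{"travel":[-0.022,0.01,0.55],"rot":[0,0,0],"fingers":-1},{"travel":[-0.022,0.01,0.67],"rot":[0,0,0],"fingers":-1},{"travel":[-0.022,0.01,0.71],"rot":[0,0,0],"fingers":-1},{"travel":[-0.022,0.01,0.71],"rot":[0,0,0],"fingers":-1}]'
python3 - <<'E'
from h import *
s=env.get_state();print(s['tcp_pos'],yaw(),s['wrist_force'])
p,d,P=cloud('wrist'); P=P.reshape(-1,3);P=P[~np.isnan(P[:,0])]
th=np.radians(4.5);u=np.array([np.cos(th),np.sin(th)]);v=np.array([-u[1],u[0]])
a=P[:,:2]@u*1e3;b=P[:,:2]@v*1e3;z=P[:,2]*1e3;t=s['tcp_pos']*1e3;print('tcp ab',t[:2]@u,t[:2]@v)
def r(n,m):
    if m.sum()>5: print(n,m.sum(),'a',np.percentile(a[m],[1,50,99]).round(1),'b',np.percentile(b[m],[1,50,99]).round(1),'z',np.median(z[m]).round(1))
r('top step',(abs(z-82)<3)&(abs(a-528)<14)&(abs(b+18)<40))
r('mid',(abs(z-66)<3)&(abs(a-528)<14)&(abs(b+18)<40))
r('low',(abs(z-54)<3)&(abs(a-528)<14)&(abs(b+18)<40))
w=abs(z-27)<4
r('wallL',w&(a>475)&(a<580)&(b>10)&(b<25));r('wallR',w&(a>475)&(a<580)&(b>-60)&(b<-40));r('part',w&(a>590)&(a<612)&(abs(b+17)<25))
r('rim',(abs(z-58)<5)&(a>430)&(a<480)&(abs(b+17)<30))
E
```

```text
clock: 6.35
tcp_pos: [0.5284, 0.0214, 0.0701]
orientation: [-0.001, 0.68, 0.734, -0.001]
wrist_force: [0.3, 0.1, -0.9]
finger_gap: 0.0312
grip_force: 50.0
[0.52838275 0.02135103 0.0701431 ] 94.3630100449149 [ 0.2626557   0.05527116 -0.92998022]
tcp ab 528.4290999229352 -20.171219941478512
top step 6625 a [514.3 528.  541.7] b [-35.  -17.5  -3.3] z 82.7
mid 1700 a [514.3 528.  541.7] b [-4.   0.3  3.8] z 66.7
low 1452 a [514.3 528.  541.7] b [ 3.   7.2 10.7] z 54.7
wallL 1839 a [476.2 525.7 579. ] b [14.2 16.3 17.6] z 27.4
wallR 99 a [475.1 478.4 579.9] b [-54.8 -51.8 -51. ] z 26.6
part 933 a [599.9 600.9 603.5] b [-41.4 -15.4   7.5] z 27.3
rim 2597 a [447.  455.1 456.9] b [-39.5 -12.   12.6] z 59.1
```

```bash
python3 -m pendant '[{"travel":[0.005,0,0.1],"rot":[0,0,0],"fingers":-1},{"travel":[0.005,0,0.17],"rot":[0,0,0],"fingers":-1},{"travel":[0.005,0,0.21],"rot":[0,0,0],"fingers":-1},{"travel":[0.005,0,0.235],"rot":[0,0,0],"fingers":-1},{"travel":[0.005,0,0.24],"rot":[0,0,0],"fingers":-1},{"travel":[0.005,0,0.24],"rot":[0,0,0],"fingers":-1}]'
```

```text
clock: 7.0
tcp_pos: [0.5291, 0.023, 0.0419]
orientation: [0.0, 0.679, 0.734, -0.0]
wrist_force: [-0.5, 0.7, -0.7]
finger_gap: 0.0313
grip_force: 50.0
```

```bash
python3 -m pendant '[{"travel":[0,0,0.008],"rot":[0,0,0],"fingers":-1},{"travel":[0,0,0.008],"rot":[0,0,0],"fingers":-1},{"travel":[0,0,0.008],"rot":[0,0,0],"fingers":0.5},{"travel":[0,0,0.008],"rot":[0,0,0],"fingers":0.5},{"travel":[0,0,0.008],"rot":[0,0,0],"fingers":0.5},{"travel":[0,0,0.008],"rot":[0,0,0],"fingers":0.5},{"travel":[0,0,-0.2],"rot":[0,0,0],"fingers":0.5},{"travel":[0,0,-0.5],"rot":[0,0,0],"fingers":0.5},{"travel":[0,0,-0.9],"rot":[0,0,0],"fingers":0.5},{"travel":[0,0,-0.9],"rot":[0,0,0],"fingers":0.5}]'
python3 - <<'E'
from h import *
s=env.get_state();print(s['tcp_pos'],yaw(),s['finger_gap'])
p,d,P=cloud('wrist'); cv2.imwrite('pics/w3.png',p);P=P.reshape(-1,3);P=P[~np.isnan(P[:,0])]
th=np.radians(4.5);u=np.array([np.cos(th),np.sin(th)]);v=np.array([-u[1],u[0]])
a=P[:,:2]@u*1e3;b=P[:,:2]@v*1e3;z=P[:,2]*1e3
def r(n,m):
    if m.sum()>5: print(n,m.sum(),'a',np.percentile(a[m],[1,50,99]).round(1),'b',np.percentile(b[m],[1,50,99]).round(1),'z',np.median(z[m]).round(1),cv2.minAreaRect(np.c_[a,b][m].astype(np.float32))[2])
k=(abs(a-528)<40)&(abs(b+18)<40)
r('top',(abs(z-53)<4)&k);r('mid',(abs(z-37)<3)&k);r('low',(abs(z-25)<2)&k&(b<12)&(b>-48))
w=abs(z-27)<4
r('wallL',w&(a>475)&(a<500)&(b>10)&(b<25));r('wallR',w&(a>475)&(a<500)&(b>-60)&(b<-40));r('part',w&(a>590)&(a<612)&(abs(b+17)<25))
r('rim',(abs(z-58)<5)&(a>430)&(a<480)&(abs(b+17)<30))
plan((.434,.21,.16,184.5),start=(s['tcp_pos'][0],s['tcp_pos'][1],s['tcp_pos'][2],yaw()))
E
```

```text
clock: 8.0
tcp_pos: [0.5331, 0.0226, 0.1564]
orientation: [0.005, 0.679, 0.734, 0.003]
wrist_force: [0.3, 0.0, 0.2]
finger_gap: 0.0642
grip_force: 0.0
[0.53308687 0.02262057 0.15641414] 94.45121581718732 0.06415916628421992
top 2294 a [513.1 528.8 544.5] b [-33.1 -16.8  -1.9] z 53.6 89.98202514648438
mid 600 a [513.2 528.8 544.5] b [-40.3   1.3   5.1] z 37.6 89.87193298339844
low 580 a [513.3 528.8 544.3] b [-47.5   7.5  11.9] z 25.6 89.8281021118164
wallL 204 a [475.4 487.3 499.7] b [14.1 15.8 17.4] z 27.5 0.25235721468925476
wallR 201 a [475.2 487.8 499.8] b [-54.7 -52.3 -51.2] z 27.2 89.03145599365234
part 388 a [600.  601.2 603.4] b [-41.6 -16.1   7.6] z 27.5 89.98711395263672
rim 1151 a [447.  454.4 456.7] b [-46.3 -15.9  12.6] z 59.2 89.8637466430664
-> (0.434, 0.21, 0.16, 184.5)
    [0.81, -0.351, -0.015] -0.75 rows>= 7
    [0.821, 0.325, -0.015] -0.75 rows>= 7
```

View pics/w3.png

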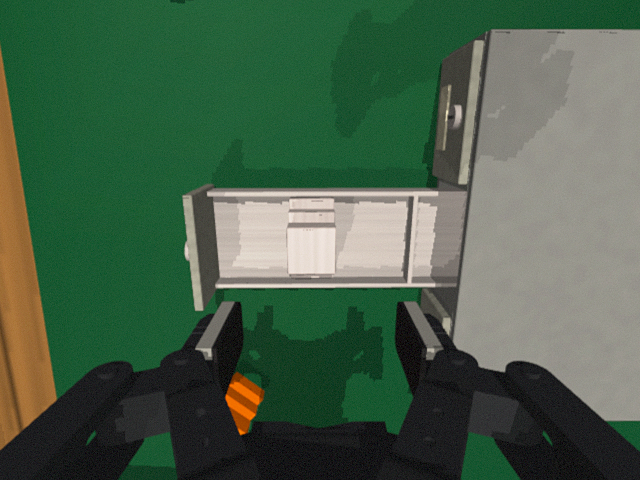

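```bash
python3 -m pendant '[{"travel":[0.81,-0.351,-0.015],"rot":[0,0,-0.75],"fingers":1},{"travel":[0.81,-0.351,-0.015],"rot":[0,0,-0.75],"fingers":1},{"travel":[0.81,-0.351,-0.015],"rot":[0,0,-0.75],"fingers":1},{"travel":[0.81,-0.351,-0.015],"rot":[0,0,-0.75],"fingers":1},{"travel":[0.81,-0.351,-0.015],"rot":[0,0,-0.75],"fingers":1},{"travel":[0.81,-0.351,-0.015],"rot":[0,0,-0.75],"fingers":1}]'
python3 -m pendant '[{"travel":[0.821,0.325,-0.015],"rot":[0,0,-0.75],"fingers":1},{"travel":[0.821,0.325,-0.015],"rot":[0,0,-0.75],"fingers":1},{"travel":[0.821,0.325,-0.015],"rot":[0,0,-0.75],"fingers":1},{"travel":[0.821,0.325,-0.015],"rot":[0,0,-0.75],"fingers":1},{"travel":[0.821,0.325,-0.015],"rot":[0,0,-0.75],"fingers":1},{"travel":[0.821,0.325,-0.015],"rot":[0,0,-0.75],"fingers":1},{"travel":[0.821,0.325,-0.015],"rot":[0,0,-0.75],"fingers":1},{"travel":[0.821,0.325,-0.015],"rot":[0,0,-0.75],"fingers":1}]'
cat > hub.py <<'E'
from h import *
import sys
x,y,zt=map(float,sys.argv[1:4])
s=env.get_state();t=s['tcp_pos'];print(t,yaw())
p,d,P=cloud('wrist'); Q=P.reshape(-1,3);Q=Q[~np.isnan(Q[:,0])]
m=(abs(Q[:,2]-zt)<.004)&(np.hypot(Q[:,0]-x,Q[:,1]-y)<.04); q=Q[m]
c,r=cv2.minEnclosingCircle((q[:,:2]*1000).astype(np.float32)); print('hub top',np.round(c,1),round(r,1),len(q),np.median(q[:,2]))
th=np.radians(yaw());e=np.array(c)/1000-t[:2]
print('d tool x,y (m)',e@[np.cos(th),np.sin(th)],e@[np.sin(th),-np.cos(th)],'units',np.round([e@[np.cos(th),np.sin(th)]/.12,e@[np.sin(th),-np.cos(th)]/.12],3))
E
python3 hub.py .432 .213 .041
```

```text
clock: 8.65
tcp_pos: [0.4786, 0.1169, 0.1506]
orientation: [-0.001, 0.344, 0.939, -0.0]
wrist_force: [0.7, -0.8, -0.2]
finger_gap: 0.0859
grip_force: 0.0
clock: 9.45
tcp_pos: [0.4295, 0.2102, 0.1527]
orientation: [-0.001, -0.038, 0.999, -0.0]
wrist_force: [-0.3, 0.1, -0.0]
finger_gap: 0.0857
grip_force: 0.0
[0.42949945 0.21015496 0.15274725] -175.617666794468
hub top [430.5 212.8] 20.9 2837 0.041775074361446646
d tool x,y (m) -0.001193620063658479 0.002581795048155393 units [-0.01   0.022]
```

```bash
python3 -m pendant '[{"travel":[-0.01,0.022,0.3],"rot":[0,0,0],"fingers":1},{"travel":[-0.01,0.022,0.6],"rot":[0,0,0],"fingers":1},{"travel":[-0.01,0.022,0.85],"rot":[0,0,0],"fingers":1},{"travel":[-0.01,0.022,0.95],"rot":[0,0,0],"fingers":1},{"travel":[-0.01,0.022,0.95],"rot":[0,0,0],"fingers":1},{"travel":[-0.01,0.022,0.95],"rot":[0,0,0],"fingers":-1},{"travel":[-0.01,0.022,0.95],"rot":[0,0,0],"fingers":-1},{"travel":[-0.01,0.022,0.95],"rot":[0,0,0],"fingers":-1},{"travel":[-0.01,0.022,0.95],"rot":[0,0,0],"fingers":-1},{"travel":[-0.01,0.022,0.95],"rot":[0,0,0],"fingers":-1}]' 40
python3 -m pendant '[{"travel":[0,0,0],"rot":[0,0,0],"fingers":-1},{"travel":[0,0,-0.2],"rot":[0,0,0],"fingers":-1},{"travel":[0,0,-0.5],"rot":[0,0,0],"fingers":-1},{"travel":[0,0,-0.8],"rot":[0,0,0],"fingers":-1},{"travel":[0,0,-0.8],"rot":[0,0,0],"fingers":-1},{"travel":[0,0,-0.8],"rot":[0,0,0],"fingers":-1}]'
python3 -c "
from h import *
plan((.4848,.0196,.135,-175.5))"
python3 hub.py .431 .213 .138
```

```text
clock: 10.5
tcp_pos: [0.4322, 0.2134, 0.0411]
orientation: [0.001, -0.039, 0.999, 0.0]
wrist_force: [-0.4, -0.7, 6.2]
finger_gap: 0.0399
grip_force: 39.8
clock: 11.1
tcp_pos: [0.432, 0.2134, 0.137]
orientation: [0.002, -0.039, 0.999, 0.0]
wrist_force: [-0.6, -0.7, -1.0]
finger_gap: 0.0397
grip_force: 40.6
-> (0.4848, 0.0196, 0.135, -175.5)
    [-0.157, -0.822, 0.008] -0.0 rows>= 4
    [-0.156, -0.822, 0.008] -0.0 rows>= 4
[0.43198911 0.21336002 0.13698758] -175.55440756680235
hub top [424.8 212.8] 33.5 9175 0.1375543657969924
d tool x,y (m) 0.00723699366021449 1.0575438903828727e-06 units [0.06 0.  ]
```

```bash
python3 -m pendant '[{"travel":[-0.05,-0.25,0],"rot":[0,0,0],"fingers":-1},{"travel":[-0.1,-0.55,0],"rot":[0,0,0],"fingers":-1},{"travel":[-0.165,-0.822,0.008],"rot":[0,0,0],"fingers":-1},{"travel":[-0.165,-0.822,0.008],"rot":[0,0,0],"fingers":-1}]'
python3 -m pendant '[{"travel":[-0.05,-0.25,0],"rot":[0,0,0],"fingers":-1},{"travel":[-0.1,-0.5,0],"rot":[0,0,0],"fingers":-1},{"travel":[-0.15,-0.72,0.1],"rot":[0,0,0],"fingers":-1},{"travel":[-0.162,-0.822,0.3],"rot":[0,0,0],"fingers":-1},{"travel":[-0.162,-0.822,0.35],"rot":[0,0,0],"fingers":-1},{"travel":[-0.162,-0.822,0.35],"rot":[0,0,0],"fingers":-1}]'
cat > look.py <<'E'
from h import *
import sys
s=env.get_state();t=s['tcp_pos']*1e3
p,d,P=cloud('wrist'); cv2.imwrite('pics/'+sys.argv[1]+'.png',p);P=P.reshape(-1,3);P=P[~np.isnan(P[:,0])]
th=np.radians(4.5);u=np.array([np.cos(th),np.sin(th)]);v=np.array([-u[1],u[0]])
print('tcp',t.round(1),'ab',(t[:2]@u).round(1),(t[:2]@v).round(1),yaw())
a=P[:,:2]@u*1e3;b=P[:,:2]@v*1e3;z=P[:,2]*1e3
def r(n,m):
    if m.sum()>5: print(n,m.sum(),'a',np.percentile(a[m],[1,50,99]).round(1),'b',np.percentile(b[m],[1,50,99]).round(1),'z',np.median(z[m]).round(1))
ac,zb=float(sys.argv[2]),float(sys.argv[3])  # hub expected a, base z
k=np.hypot(a-ac,b+18.5)<34
r('hub top',k&(abs(z-zb-38)<2.5)); r('flange',k&(abs(z-zb-8)<2))
bn=(z>zb+10)&(z<zb+36)&k; r('barrel',bn)
r('gauge top',(abs(z-53)<4)&(abs(a-528)<25)&(abs(b+18)<20))
w=abs(z-27)<4
r('wallL',w&(a>465)&(a<590)&(b>11)&(b<20));r('wallR',w&(a>465)&(a<590)&(b>-57)&(b<-48));r('part',w&(a>590)&(a<612)&(abs(b+17)<25))
r('rim',(abs(z-58)<5)&(a>430)&(a<480)&(abs(b+17)<45))
E
python3 look.py w4 484.8 58
```

```text
clock: 11.55
tcp_pos: [0.4585, 0.1133, 0.1332]
orientation: [-0.001, -0.037, 0.999, -0.001]
wrist_force: [0.0, -0.4, -0.9]
finger_gap: 0.0399
grip_force: 40.8
clock: 12.15
tcp_pos: [0.4836, 0.02, 0.0909]
orientation: [-0.002, -0.039, 0.999, 0.001]
wrist_force: [0.0, -0.1, -0.3]
finger_gap: 0.0397
grip_force: 40.9
tcp [483.6  20.   90.9] ab 483.7 -18.0 -175.52609277163117
hub top 654 a [471.6 476.2 493.8] b [-51.  -37.8  14.1] z 95.9
flange 308 a [460.1 463.1 476.7] b [-37.1 -17.9   1.8] z 65.6
barrel 11066 a [461.1 476.2 500.6] b [-48.5 -18.1  11.7] z 91.2
gauge top 1478 a [527.3 536.4 544.3] b [-33.5 -17.7  -2.1] z 53.7
wallL 605 a [466.7 492.2 580.7] b [11.2 15.3 17.4] z 27.6
wallR 536 a [466.6 488.8 580.5] b [-54.6 -52.6 -51.4] z 27.6
rim 4300 a [447.5 454.2 477.8] b [-55.9 -18.6  18.9] z 59.6
```

View pics/w4.png

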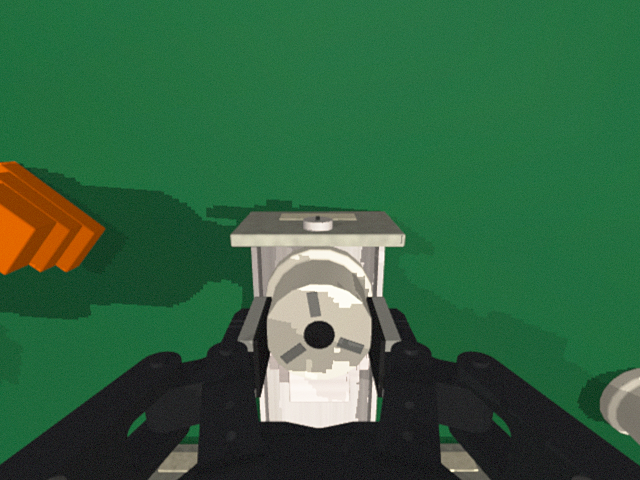

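```bash
python3 -m pendant '[{"travel":[0,0.002,0.1],"rot":[0,0,0],"fingers":-1},{"travel":[0,0.002,0.2],"rot":[0,0,0],"fingers":-1},{"travel":[0,0.002,0.27],"rot":[0,0,0],"fingers":-1},{"travel":[0,0.002,0.31],"rot":[0,0,0],"fingers":-1},{"travel":[0,0.002,0.33],"rot":[0,0,0],"fingers":-1},{"travel":[0,0.002,0.33],"rot":[0,0,0],"fingers":-1},{"travel":[0,0.002,0.33],"rot":[0,0,0],"fingers":-1}]'
```

```text
clock: 12.9
tcp_pos: [0.4856, 0.0196, 0.0532]
orientation: [0.0, -0.039, 0.999, -0.0]
wrist_force: [-0.5, 0.4, -0.4]
finger_gap: 0.0401
grip_force: 40.9
```

```bash
python3 -m pendant '[{"travel":[0.012,0,0.008],"rot":[0,0,0],"fingers":-1},{"travel":[0.012,0,0.016],"rot":[0,0,0],"fingers":-1},{"travel":[0.012,0,0.016],"rot":[0,0,0],"fingers":-1},{"travel":[0.012,0,0.016],"rot":[0,0,0],"fingers":-1}]'
python3 look.py w5 484.8 13
```

```text
clock: 13.3
tcp_pos: [0.484, 0.0195, 0.0512]
orientation: [0.0, -0.039, 0.999, -0.0]
wrist_force: [-0.5, -0.2, 0.7]
finger_gap: 0.0398
grip_force: 41.1
tcp [484.   19.5  51.2] ab 484.0 -18.6 -175.55918200016433
hub top 9620 a [462.  481.5 516. ] b [-43.7 -18.4   6.9] z 51.8
flange 270 a [471.4 476.8 486.2] b [-51.7   1.1  14.7] z 22.1
barrel 3464 a [461.6 481.2 514. ] b [-51.5 -17.9  14.5] z 42.7
gauge top 2158 a [512.1 515.9 523.8] b [-33.3 -18.   -2.2] z 53.4
wallL 313 a [469.4 477.4 543.4] b [11.1 15.2 17.5] z 27.4
wallR 273 a [469.2 476.3 483.7] b [-54.5 -52.5 -51.3] z 27.5
rim 6211 a [447.1 452.8 478.3] b [-56.1 -18.7  19. ] z 59.2
```

```bash
python3 -m pendant '[{"travel":[0,0,0.006],"rot":[0,0,0],"fingers":-1},{"travel":[0,0,0.006],"rot":[0,0,0],"fingers":-1},{"travel":[0,0,0.006],"rot":[0,0,0],"fingers":0.5},{"travel":[0,0,0.006],"rot":[0,0,0],"fingers":0.5},{"travel":[0,0,0.006],"rot":[0,0,0],"fingers":0.5},{"travel":[0,0,0.006],"rot":[0,0,0],"fingers":0.5},{"travel":[0,0,-0.2],"rot":[0,0,0],"fingers":1},{"travel":[0,0,-0.5],"rot":[0,0,0],"fingers":1},{"travel":[0,0,-0.9],"rot":[0,0,0],"fingers":1},{"travel":[0,0,-0.9],"rot":[0,0,0],"fingers":1}]'
python3 look.py w6 484.8 13
python3 -c "
from h import *
plan((.567,.2465,.15,-175.5))"
```

```text
clock: 14.35
tcp_pos: [0.4878, 0.0191, 0.1649]
orientation: [0.005, -0.039, 0.999, -0.001]
wrist_force: [1.0, 0.2, -1.0]
finger_gap: 0.0855
grip_force: 0.0
tcp [487.8  19.1 164.9] ab 487.8 -19.2 -175.54781637050365
hub top 3012 a [462.7 482.9 516.3] b [-38.1 -18.5   0.6] z 51.8
flange 299 a [464.7 477.1 514. ] b [-51.6  -8.8  14.4] z 22.0
barrel 1066 a [462.2 513.3 514.3] b [-51.7 -18.4  14.8] z 34.9
gauge top 1897 a [513.3 527.8 544.4] b [-33.4 -17.7  -2.2] z 53.7
wallL 745 a [466.3 522.8 588.5] b [11.1 15.5 17.4] z 27.6
wallR 683 a [466.  521.2 588.3] b [-54.6 -52.8 -51.4] z 27.6
part 376 a [600.3 601.7 604.2] b [-41.8 -16.6   7.7] z 27.1
rim 1456 a [447.7 453.4 475. ] b [-56.5 -18.5  19.6] z 59.4
-> (0.567, 0.2465, 0.15, -175.5)
    [-0.408, 0.918, 0.051] -0.0 rows>= 4
    [-0.408, 0.918, 0.051] -0.0 rows>= 4
```

View pics/w6.png

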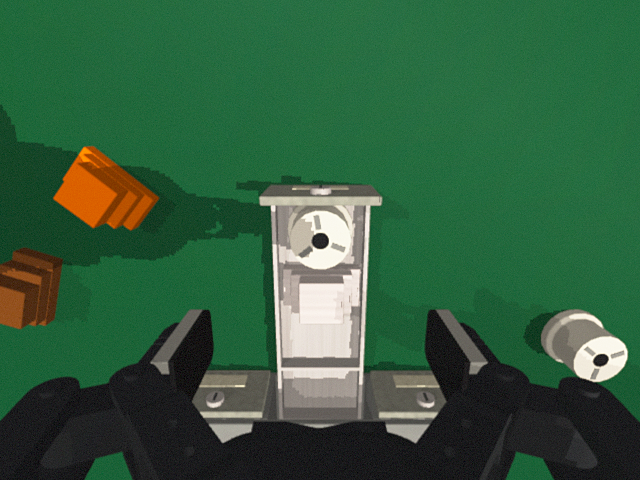

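```bash
python3 -m pendant '[{"travel":[-0.408,0.918,0.051],"rot":[0,0,0],"fingers":1},{"travel":[-0.408,0.918,0.051],"rot":[0,0,0],"fingers":1},{"travel":[-0.408,0.918,0.051],"rot":[0,0,0],"fingers":1}]'
python3 -m pendant '[{"travel":[-0.408,0.918,0.051],"rot":[0,0,0],"fingers":1},{"travel":[-0.408,0.918,0.051],"rot":[0,0,0],"fingers":1},{"travel":[-0.408,0.918,0.051],"rot":[0,0,0],"fingers":1},{"travel":[-0.408,0.918,0.051],"rot":[0,0,0],"fingers":1},{"travel":[-0.408,0.918,0.051],"rot":[0,0,0],"fingers":1}]'
python3 hub.py .566 .247 .041
```

```text
clock: 14.7
tcp_pos: [0.5245, 0.1359, 0.1513]
orientation: [-0.0, -0.04, 0.999, 0.0]
wrist_force: [0.5, -0.3, 1.2]
finger_gap: 0.0857
grip_force: 0.0
clock: 15.2
tcp_pos: [0.5634, 0.2467, 0.145]
orientation: [-0.002, -0.039, 0.999, -0.001]
wrist_force: [-0.8, -0.2, 0.1]
finger_gap: 0.0855
grip_force: 0.0
[0.56338667 0.24666814 0.14495324] -175.4969632840437
hub top [565.8 246.9] 21.0 2987 0.0417487295531091
d tool x,y (m) -0.0024551742375549285 8.090201376901435e-05 units [-0.02   0.001]
```

```bash
python3 -m pendant '[{"travel":[-0.005,0.001,0.3],"rot":[0,0,0],"fingers":1},{"travel":[-0.005,0.001,0.6],"rot":[0,0,0],"fingers":1},{"travel":[-0.005,0.001,0.8],"rot":[0,0,0],"fingers":1},{"travel":[-0.005,0.001,0.875],"rot":[0,0,0],"fingers":1},{"travel":[-0.005,0.001,0.875],"rot":[0,0,0],"fingers":1},{"travel":[-0.005,0.001,0.875],"rot":[0,0,0],"fingers":-1},{"travel":[-0.005,0.001,0.875],"rot":[0,0,0],"fingers":-1},{"travel":[-0.005,0.001,0.875],"rot":[0,0,0],"fingers":-1},{"travel":[-0.005,0.001,0.875],"rot":[0,0,0],"fingers":-1},{"travel":[-0.005,0.001,0.875],"rot":[0,0,0],"fingers":-1}]' 40
python3 -m pendant '[{"travel":[0,0,0],"rot":[0,0,0],"fingers":-1},{"travel":[0,0,-0.2],"rot":[0,0,0],"fingers":-1},{"travel":[0,0,-0.5],"rot":[0,0,0],"fingers":-1},{"travel":[0,0,-0.8],"rot":[0,0,0],"fingers":-1},{"travel":[0,0,-0.8],"rot":[0,0,0],"fingers":-1},{"travel":[0,0,-0.8],"rot":[0,0,0],"fingers":-1}]'
python3 -c "
from h import *
plan((.572,.0265,.135,-175.5))"
```

```text
clock: 16.25
tcp_pos: [0.5663, 0.2472, 0.0436]
orientation: [0.002, -0.039, 0.999, 0.0]
wrist_force: [-1.0, -0.6, 6.4]
finger_gap: 0.0397
grip_force: 40.4
clock: 16.85
tcp_pos: [0.5659, 0.2473, 0.1392]
orientation: [0.001, -0.039, 0.999, 0.0]
wrist_force: [-0.5, -0.1, -0.1]
finger_gap: 0.0395
grip_force: 40.5
-> (0.572, 0.0265, 0.135, -175.5)
    [0.046, -0.919, 0.018] -0.0 rows>= 4
    [0.047, -0.919, 0.018] -0.0 rows>= 4
```

```bash
python3 -m pendant '[{"travel":[0.01,-0.25,0],"rot":[0,0,0],"fingers":-1},{"travel":[0.03,-0.55,0],"rot":[0,0,0],"fingers":-1},{"travel":[0.046,-0.919,0.018],"rot":[0,0,0],"fingers":-1},{"travel":[0.046,-0.919,0.018],"rot":[0,0,0],"fingers":-1}]'
python3 -m pendant '[{"travel":[0.01,-0.25,0],"rot":[0,0,0],"fingers":-1},{"travel":[0.03,-0.5,0],"rot":[0,0,0],"fingers":-1},{"travel":[0.046,-0.75,0.1],"rot":[0,0,0],"fingers":-1},{"travel":[0.046,-0.919,0.3],"rot":[0,0,0],"fingers":-1},{"travel":[0.046,-0.919,0.35],"rot":[0,0,0],"fingers":-1},{"travel":[0.046,-0.919,0.35],"rot":[0,0,0],"fingers":-1},{"travel":[0.046,-0.919,0.35],"rot":[0,0,0],"fingers":-1},{"travel":[0.046,-0.919,0.35],"rot":[0,0,0],"fingers":-1}]'
python3 look.py w7 572.3 54
```

```text
clock: 17.25
tcp_pos: [0.567, 0.1322, 0.1336]
orientation: [-0.002, -0.036, 0.999, -0.001]
wrist_force: [0.4, 0.8, -0.2]
finger_gap: 0.0397
grip_force: 40.6
clock: 18.05
tcp_pos: [0.5714, 0.0274, 0.0942]
orientation: [0.0, -0.04, 0.999, 0.0]
wrist_force: [0.2, 0.1, 0.0]
finger_gap: 0.0397
grip_force: 40.7
tcp [571.4  27.4  94.2] ab 571.8 -17.5 -175.4637659798317
hub top 8381 a [551.2 569.  590.3] b [-46.2 -17.7   7.2] z 92.2
flange 1191 a [546.6 553.  568.7] b [-41.1 -17.3   6. ] z 62.8
barrel 2642 a [550.1 554.2 565.3] b [-48.6 -17.8  13. ] z 80.6
gauge top 4908 a [512.6 527.8 547.3] b [-33.4 -17.8  -2.3] z 53.6
wallL 1783 a [465.9 518.9 583.6] b [11.2 15.4 17.4] z 27.4
wallR 1691 a [465.9 517.7 584.2] b [-54.6 -52.7 -51.4] z 27.5
rim 4603 a [447.1 454.  475. ] b [-56.4 -18.6  19.2] z 59.2
```

View pics/w7.png

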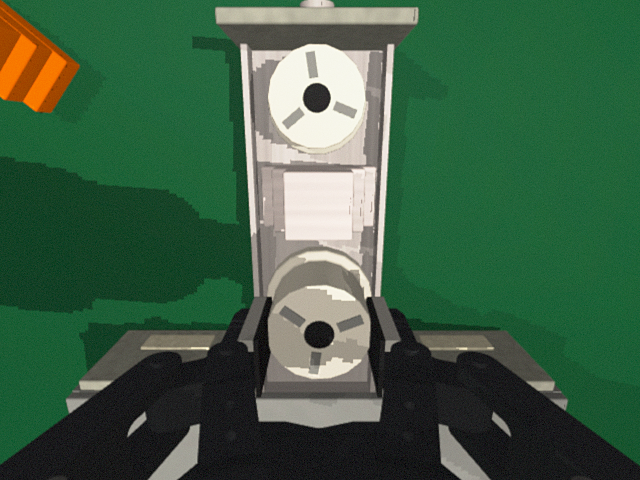

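```bash
python3 -m pendant '[{"travel":[-0.005,-0.006,0.1],"rot":[0,0,0],"fingers":-1},{"travel":[-0.005,-0.006,0.2],"rot":[0,0,0],"fingers":-1},{"travel":[-0.005,-0.006,0.26],"rot":[0,0,0],"fingers":-1},{"travel":[-0.005,-0.006,0.29],"rot":[0,0,0],"fingers":-1},{"travel":[-0.005,-0.006,0.29],"rot":[0,0,0],"fingers":-1},{"travel":[-0.005,-0.006,0.29],"rot":[0,0,0],"fingers":-1},{"travel":[-0.005,-0.006,0.29],"rot":[0,0,0],"fingers":-1}]'
python3 look.py w8 572.3 18.5
```

```text
clock: 18.8
tcp_pos: [0.5722, 0.0254, 0.0593]
orientation: [0.0, -0.039, 0.999, -0.0]
wrist_force: [-0.4, 0.5, -0.3]
finger_gap: 0.0402
grip_force: 40.7
tcp [572.2  25.4  59.3] ab 572.5 -19.6 -175.55919672930523
hub top 8609 a [541.  569.  591.1] b [-44.1 -19.3   8.9] z 57.3
flange 595 a [553.5 562.1 575.3] b [-52.2  -5.3  15.3] z 27.7
barrel 3460 a [538.9 553.3 567.9] b [-49.3 -19.   11.3] z 49.0
gauge top 7763 a [512.5 527.9 552.4] b [-33.4 -18.1  -2.3] z 53.6
wallL 2593 a [466.  514.9 574.5] b [11.2 15.3 17.5] z 27.4
wallR 2400 a [465.8 511.6 574. ] b [-54.6 -52.7 -51.4] z 27.5
part 29 a [600.2 602.  603.7] b [-42.    3.4   4.7] z 27.7
rim 198 a [463.  472.5 479.9] b [-35. -20.  -1.] z 53.2
```

Centred at a = 572.5; lower the last 5.5 mm and release.

```bash
python3 -m pendant '[{"travel":[0,0.005,0.02],"rot":[0,0,0],"fingers":-1},{"travel":[0,0.005,0.035],"rot":[0,0,0],"fingers":-1},{"travel":[0,0.005,0.045],"rot":[0,0,0],"fingers":-1},{"travel":[0,0.005,0.05],"rot":[0,0,0],"fingers":-1},{"travel":[0,0.005,0.05],"rot":[0,0,0],"fingers":-1},{"travel":[0,0.005,0.05],"rot":[0,0,0],"fingers":-1}]'
```

```text
clock: 19.45
tcp_pos: [0.5719, 0.0262, 0.0536]
orientation: [0.0, -0.039, 0.999, -0.0]
wrist_force: [-2.4, 0.6, 5.4]
finger_gap: 0.0396
grip_force: 41.3
```

```bash
python3 -m pendant '[{"travel":[0,0,0],"rot":[0,0,0],"fingers":0.5},{"travel":[0,0,0],"rot":[0,0,0],"fingers":0.5},{"travel":[0,0,0],"rot":[0,0,0],"fingers":0.5},{"travel":[0,0,0],"rot":[0,0,0],"fingers":0.5},{"travel":[0,0,-0.2],"rot":[0,0,0],"fingers":0.5},{"travel":[0,0,-0.5],"rot":[0,0,0],"fingers":0.5},{"travel":[0,0,-0.9],"rot":[0,0,0],"fingers":0.5},{"travel":[0,0,-0.9],"rot":[0,0,0],"fingers":0.5},{"travel":[0,0,-0.9],"rot":[0,0,0],"fingers":0.5}]'
python3 look.py w9 572.3 13
python3 -c "
from h import *
P,_=0,0
plan((.40,.0128,.17,-175.5),(.40,.0128,.05,-175.5))"
```

```text
clock: 20.35
tcp_pos: [0.5729, 0.026, 0.1624]
orientation: [0.002, -0.039, 0.999, -0.0]
wrist_force: [0.3, 0.1, -1.0]
finger_gap: 0.0641
grip_force: 0.0
tcp [572.9  26.  162.4] ab 573.2 -19.0 -175.55323933492673
hub top 2994 a [540.8 570.1 591.2] b [-38.  -18.8   0.3] z 51.8
flange 325 a [551.6 562.3 600.8] b [-51.7 -19.5  14.4] z 22.1
barrel 796 a [544.5 557.8 603.6] b [-51.9 -18.1  15. ] z 28.0
gauge top 2599 a [513.1 528.7 552.3] b [-33.5 -18.2  -2.4] z 53.6
wallL 987 a [465.8 522.2 588. ] b [11.2 15.4 17.3] z 27.5
wallR 913 a [466.3 520.8 588.8] b [-54.7 -52.9 -51.5] z 27.6
part 313 a [600.2 601.8 603.8] b [-41.7 -12.7   7.8] z 27.5
rim 2097 a [447.2 454.  477.2] b [-56.6 -18.8  19.2] z 59.3
-> (0.4, 0.0128, 0.17, -175.5)
    [0.718, 0.0, -0.038] -0.0 rows>= 3
    [0.718, 0.001, -0.038] -0.0 rows>= 3
-> (0.4, 0.0128, 0.05, -175.5)
    [-0.0, 0.0, 0.5] -0.0 rows>= 3
    [-0.0, 0.0, 0.5] -0.0 rows>= 3
```

View pics/w9.png

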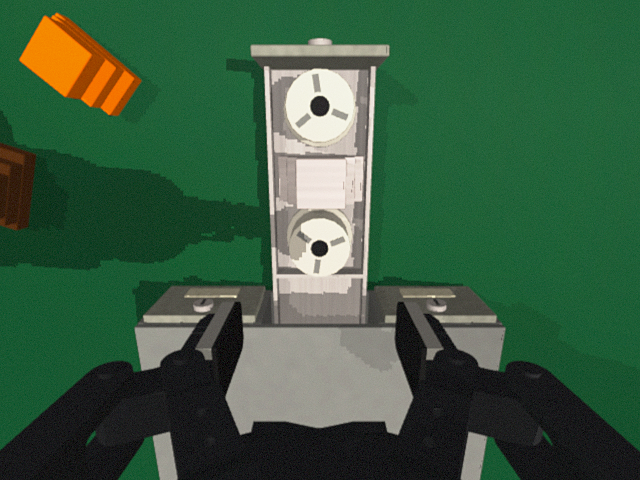

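```bash
python3 -m pendant '[{"travel":[0.35,0.003,0],"rot":[0,0,0],"fingers":0},{"travel":[0.66,0.003,0],"rot":[0,0,0],"fingers":0},{"travel":[0.66,0.003,0],"rot":[0,0,0],"fingers":0}]'
python3 -m pendant '[{"travel":[0.35,0,0],"rot":[0,0,0],"fingers":0},{"travel":[0.66,0,0],"rot":[0,0,0],"fingers":0},{"travel":[0.66,0,0.3],"rot":[0,0,0],"fingers":0},{"travel":[0.66,0,0.6],"rot":[0,0,0],"fingers":0},{"travel":[0.66,0,0.95],"rot":[0,0,0],"fingers":0},{"travel":[0.66,0,0.98],"rot":[0,0,0],"fingers":0},{"travel":[0.66,0,0.98],"rot":[0,0,0],"fingers":0},{"travel":[0.66,0,0.98],"rot":[0,0,0],"fingers":0}]'
python3 - <<'E'
from h import *
s=env.get_state();t=s['tcp_pos']*1e3
th=np.radians(4.5);u=np.array([np.cos(th),np.sin(th)]);v=np.array([-u[1],u[0]])
print('tcp ab',t[:2]@u,t[:2]@v,t[2],yaw())
for f in('/tmp/top.npy','/tmp/w2.npy'):
    P=np.load(f).reshape(-1,3);P=P[~np.isnan(P[:,0])]
    a=P[:,:2]@u*1e3;b=P[:,:2]@v*1e3;z=P[:,2]*1e3
    for nm,c in(('L',65),('R',-102),('mid',-18)):
        for z0,z1 in((20,50),(52,61),(62,70)):
            m=(abs(b-c)<22)&(z>z0)&(z<z1)&(a>585)&(a<660)
            if m.sum()>5: print(f,nm,z0,np.percentile(a[m],[1,10,50,90]).round(1),m.sum())
plan((.4152,.014,.04,-175.5))
E
```

```text
clock: 20.7
tcp_pos: [0.4855, 0.021, 0.1578]
orientation: [-0.005, -0.039, 0.999, 0.001]
wrist_force: [0.1, 0.3, 0.2]
finger_gap: 0.0428
grip_force: 0.0
clock: 21.5
tcp_pos: [0.4148, 0.0141, 0.0443]
orientation: [0.0, -0.039, 0.999, -0.0]
wrist_force: [-0.3, 0.6, 0.8]
finger_gap: 0.0428
grip_force: 0.0
tcp ab 414.65552509411816 -18.52041715483236 44.26666628349231 -175.5508631063963
/tmp/top.npy L 20 [616.4 618.1 619.7 620.6] 52
/tmp/top.npy L 52 [616.8 619.9 624.  643.8] 85
/tmp/top.npy L 62 [621.7 627.9 642.3 656.5] 270
/tmp/top.npy R 20 [615.7 617.7 619.6 620.6] 51
/tmp/top.npy R 52 [615.8 619.6 624.1 650.1] 78
/tmp/top.npy R 62 [621.4 628.4 641.6 656. ] 268
/tmp/top.npy mid 20 [602.4 602.5 603.8 605.3] 34
/tmp/top.npy mid 52 [626.2 626.7 637.9 656. ] 20
/tmp/top.npy mid 62 [625.9 629.  642.7 656.6] 257
/tmp/w2.npy L 20 [613.3 615.9 617.5 618.1] 1255
/tmp/w2.npy L 52 [613.6 617.2 619.2 623.6] 1492
/tmp/w2.npy L 62 [623.6 626.  641.1 656.3] 5668
/tmp/w2.npy R 20 [613.6 616.  617.4 618. ] 510
/tmp/w2.npy R 52 [613.7 617.6 618.1 623.1] 77
/tmp/w2.npy R 62 [626.9 636.6 650.3 658.3] 717
/tmp/w2.npy mid 20 [600.  600.2 600.8 602.9] 420
/tmp/w2.npy mid 52 [623.9 624.  624.1 624.3] 17
/tmp/w2.npy mid 62 [623.6 626.  641.2 656.3] 4064
-> (0.4152, 0.014, 0.04, -175.5)
    [-0.003, -0.001, 0.036] -0.001 rows>= 2
```

```bash
python3 -m pendant '[{"travel":[-0.08,0,0.03],"rot":[0,0,0],"fingers":0},{"travel":[-0.15,0,0.03],"rot":[0,0,0],"fingers":0},{"travel":[-0.18,0,0.03],"rot":[0,0,0],"fingers":0},{"travel":[-0.21,0,0.03],"rot":[0,0,0],"fingers":0},{"travel":[-0.24,0,0.03],"rot":[0,0,0],"fingers":0},{"travel":[-0.27,0,0.03],"rot":[0,0,0],"fingers":0},{"travel":[-0.31,0,0.03],"rot":[0,0,0],"fingers":0},{"travel":[-0.35,0,0.03],"rot":[0,0,0],"fingers":0},{"travel":[-0.4,0,0.03],"rot":[0,0,0],"fingers":0},{"travel":[-0.45,0,0.03],"rot":[0,0,0],"fingers":0}]'
python3 -m pendant '[{"travel":[-0.05,0,0],"rot":[0,0,0],"fingers":0},{"travel":[-0.1,0,0],"rot":[0,0,0],"fingers":0},{"travel":[-0.15,0,0],"rot":[0,0,0],"fingers":0},{"travel":[-0.2,0,0],"rot":[0,0,0],"fingers":0},{"travel":[-0.25,0,0],"rot":[0,0,0],"fingers":0},{"travel":[-0.3,0,0],"rot":[0,0,0],"fingers":0},{"travel":[-0.35,0,0],"rot":[0,0,0],"fingers":0},{"travel":[-0.4,0,0],"rot":[0,0,0],"fingers":0},{"travel":[-0.45,0,0],"rot":[0,0,0],"fingers":0},{"travel":[-0.45,0,0],"rot":[0,0,0],"fingers":0}]'
python3 - <<'E'
from h import *
s=env.get_state();t=s['tcp_pos']*1e3
th=np.radians(4.5);u=np.array([np.cos(th),np.sin(th)]);v=np.array([-u[1],u[0]])
print('tcp ab',t[:2]@u,t[:2]@v,t[2],yaw())
p,d,P=cloud('top');cv2.imwrite('pics/t2.png',cv2.resize(p[120:340,180:420],None,fx=2.5,fy=2.5))
E
```

```text
clock: 22.5
tcp_pos: [0.4679, 0.0185, 0.0395]
orientation: [-0.0, -0.039, 0.999, 0.0]
wrist_force: [-3.3, -0.5, 1.0]
finger_gap: 0.0427
grip_force: 1.4
clock: 23.5
tcp_pos: [0.5233, 0.0224, 0.04]
orientation: [0.001, -0.039, 0.999, -0.0]
wrist_force: [-0.6, -0.4, -0.1]
finger_gap: 0.043
grip_force: 0.0
tcp ab 523.4305841741722 -18.678921555305127 39.95864735431119 -175.5479737812789
```

View pics/t2.png

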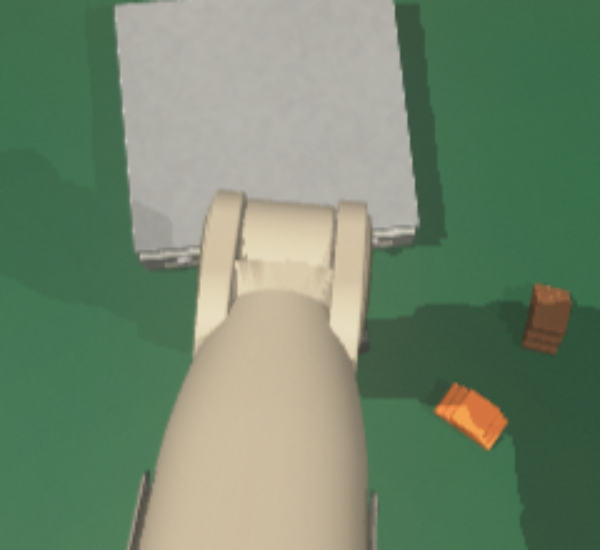

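```bash
python3 -m pendant '[{"travel":[-0.04,0,0],"rot":[0,0,0],"fingers":0},{"travel":[-0.09,0,0],"rot":[0,0,0],"fingers":0},{"travel":[-0.15,0,0],"rot":[0,0,0],"fingers":0},{"travel":[-0.21,0,0],"rot":[0,0,0],"fingers":0},{"travel":[-0.27,0,0],"rot":[0,0,0],"fingers":0},{"travel":[-0.33,0,0],"rot":[0,0,0],"fingers":0},{"travel":[-0.39,0,0],"rot":[0,0,0],"fingers":0},{"travel":[-0.45,0,0],"rot":[0,0,0],"fingers":0},{"travel":[-0.5,0,0],"rot":[0,0,0],"fingers":0},{"travel":[-0.55,0,0],"rot":[0,0,0],"fingers":0}]'
python3 -m pendant '[{"travel":[-0.02,0,0],"rot":[0,0,0],"fingers":0},{"travel":[-0.04,0,0],"rot":[0,0,0],"fingers":0},{"travel":[-0.06,0,0],"rot":[0,0,0],"fingers":0},{"travel":[-0.08,0,0],"rot":[0,0,0],"fingers":0}]'
python3 -m pendant '[{"travel":[-0.01,0,0],"rot":[0,0,0],"fingers":0},{"travel":[-0.02,0,0],"rot":[0,0,0],"fingers":0},{"travel":[-0.03,0,0],"rot":[0,0,0],"fingers":0}]'
```

```text
clock: 24.55
tcp_pos: [0.5878, 0.0277, 0.0396]
orientation: [-0.0, -0.039, 0.999, -0.0]
wrist_force: [-2.6, -0.3, 1.5]
finger_gap: 0.0429
grip_force: 1.4
clock: 24.95
tcp_pos: [0.5968, 0.0285, 0.0396]
orientation: [-0.0, -0.039, 0.999, -0.0]
wrist_force: [-2.7, -1.6, 0.7]
finger_gap: 0.0429
grip_force: 1.3
clock: 25.25
tcp_pos: [0.6004, 0.0288, 0.0396]
orientation: [-0.0, -0.039, 0.999, -0.0]
wrist_force: [-3.4, -1.3, 1.2]
finger_gap: 0.0429
grip_force: 1.3
```

```bash
for i in 1; do :; done
python3 -m pendant '[{"travel":[-0.01,0,0],"rot":[0,0,0],"fingers":0},{"travel":[-0.02,0,0],"rot":[0,0,0],"fingers":0},{"travel":[-0.02,0,0],"rot":[0,0,0],"fingers":0}]'
python3 -m pendant '[{"travel":[-0.01,0,0],"rot":[0,0,0],"fingers":0},{"travel":[-0.02,0,0],"rot":[0,0,0],"fingers":0},{"travel":[-0.02,0,0],"rot":[0,0,0],"fingers":0}]'
python3 -m pendant '[{"travel":[-0.01,0,0],"rot":[0,0,0],"fingers":0},{"travel":[-0.01,0,0],"rot":[0,0,0],"fingers":0}]'
```

```text
clock: 25.55
tcp_pos: [0.6031, 0.0289, 0.0396]
orientation: [0.0, -0.039, 0.999, 0.0]
wrist_force: [-1.4, 0.2, -0.5]
finger_gap: 0.0427
grip_force: 0.8
clock: 25.85
tcp_pos: [0.6054, 0.0291, 0.0396]
orientation: [0.0, -0.039, 0.999, 0.0]
wrist_force: [-1.2, -0.1, -1.2]
finger_gap: 0.0429
grip_force: 0.9
clock: 26.05
tcp_pos: [0.6066, 0.0292, 0.0396]
orientation: [0.0, -0.039, 0.999, -0.0]
wrist_force: [-1.7, -0.3, -0.5]
finger_gap: 0.043
grip_force: 0.9
```

```bash
cd .;
python3 -m pendant '[{"travel":[-0.01,0,0],"rot":[0,0,0],"fingers":0},{"travel":[-0.02,0,0],"rot":[0,0,0],"fingers":0}]'
python3 -m pendant '[{"travel":[-0.01,0,0],"rot":[0,0,0],"fingers":0},{"travel":[-0.01,0,0],"rot":[0,0,0],"fingers":0}]'
python3 -m pendant '[{"travel":[-0.01,0,0],"rot":[0,0,0],"fingers":0},{"travel":[-0.01,0,0],"rot":[0,0,0],"fingers":0}]'
```

```text
clock: 26.25
tcp_pos: [0.6071, 0.0293, 0.0396]
orientation: [-0.002, -0.039, 0.999, -0.0]
wrist_force: [-9.7, -1.0, 6.6]
finger_gap: 0.0427
grip_force: 5.1
clock: 26.45
tcp_pos: [0.607, 0.0293, 0.0396]
orientation: [-0.003, -0.039, 0.999, -0.0]
wrist_force: [-10.9, -2.6, 7.5]
finger_gap: 0.0425
grip_force: 5.6
clock: 26.65
tcp_pos: [0.6071, 0.0293, 0.0396]
orientation: [-0.004, -0.039, 0.999, -0.0]
wrist_force: [-14.4, -3.1, 10.0]
finger_gap: 0.0431
grip_force: 7.3
```

Stopped at the stop (force rises, no motion). Back off, rise, and check.

```bash
cd .;
python3 -m pendant '[{"travel":[0.1,0,0],"rot":[0,0,0],"fingers":0},{"travel":[0.35,0,0],"rot":[0,0,0],"fingers":0},{"travel":[0.7,0,-0.2],"rot":[0,0,0],"fingers":0},{"travel":[1,0,-0.5],"rot":[0,0,0],"fingers":0},{"travel":[1,0,-0.9],"rot":[0,0,0],"fingers":0},{"travel":[1,0,-1],"rot":[0,0,0],"fingers":0},{"travel":[1,0,-1],"rot":[0,0,0],"fingers":0}]'
python3 -m pendant '[{"travel":[0.4,0,-0.3],"rot":[0,0,0],"fingers":0},{"travel":[0.6,0,-0.5],"rot":[0,0,0],"fingers":0},{"travel":[0.6,0,-0.5],"rot":[0,0,0],"fingers":0},{"travel":[0.6,0,-0.5],"rot":[0,0,0],"fingers":0}]'
python3 - <<'E'
from h import *
p,d,P=cloud('side');q,_,Q=cloud('top')
cv2.imwrite('pics/end.png',np.hstack([cv2.resize(p[160:400,180:460],(400,343)),cv2.resize(q[120:326,190:430],(400,343))]))
th=np.radians(4.5);u=np.array([np.cos(th),np.sin(th)]);v=np.array([-u[1],u[0]])
for C in(P,Q):
    C=C.reshape(-1,3);C=C[~np.isnan(C[:,0])];a=C[:,:2]@u*1e3;b=C[:,:2]@v*1e3;z=C[:,2]*1e3
    for c in(65,-18,-102):
        m=(abs(b-c)<28)&(z>20)&(z<57)&(a>560)&(a<640)
        if m.sum()>3: print(c,np.percentile(a[m],[2,10,50,90]).round(1),m.sum())
E
```

```text
clock: 27.35
tcp_pos: [0.4947, 0.02, 0.163]
orientation: [0.004, -0.039, 0.999, -0.001]
wrist_force: [0.5, -0.6, -0.5]
finger_gap: 0.0425
grip_force: 0.0
clock: 27.75
tcp_pos: [0.4205, 0.0146, 0.2193]
orientation: [0.001, -0.039, 0.999, -0.0]
wrist_force: [-0.7, -0.3, 0.1]
finger_gap: 0.0427
grip_force: 0.0
65 [613.7 615.9 618.4 620.2] 204
-18 [613.5 615.9 618.4 620.5] 182
-102 [613.1 615.7 618.  620.3] 155
65 [616.1 617.9 620.1 623.8] 109
-18 [615.5 617.2 619.9 621.7] 94
-102 [615.8 617.1 619.9 622.5] 98
```

View pics/end.png

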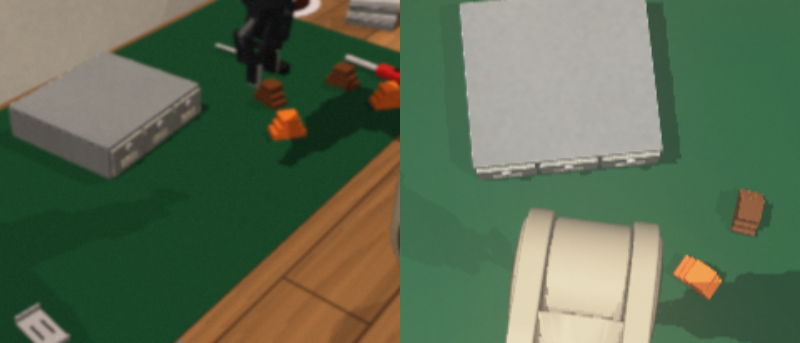

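The drawer front is flush with its neighbours (all three at about 618), and the bystanders were not touched.

```bash
python3 -c "
from workcell import env
print(env.hand_in())"
```

```text
the job is handed in; nothing more can be done
None
```

I packed both hubs and the aluminium gauge upright in one row in the middle drawer, gauge crosswise, then pushed the drawer shut flush with its neighbours and handed the job in after about 28 s on the robot's clock, with the wand, spring plate and screwdriver left alone; no verdict came back from the hand-in.

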